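# Free the curing chamber's door from its safety hook and lay it open

## Task

The spectacle temples in the UV chamber have finished curing: open it. Its drop-down door stands ajar on the safety hook; reach down through the gap behind the door's top edge with the closed fingers, press the red stud until the sprung hook is right down on its stop, and keep it down while you draw the door out past the front rail. Then lower the door fully open onto its stop and let go. Press gently throughout, do not let the door slam, and leave everything else where it stands.

Things in the scene. Friction and masses are not known exactly. Their poses are not given: they have to be found in the camera images.
- chamber: White bench-top UV curing chamber, 240 deep (x), 320 wide (y), 230 high, fixed to the bench. Origin: centre of its underside, z up; its open front faces its own -x (the robot). Roof top at z = 230 mm, with an amber window. Press or knock the chamber, its door and its hook with no more than 20 N.
- door (a joint): Angle of the grey drop-down door: 0 shut; grows as its top tips out to the chamber's -x and down; 1.5 rad (nearly level) at its rubber-buffered open stop. It starts near 0.23, just short of 0.247 where the hook's nose meets the rail, and is free from 0.36 on. The hinge is stiff (0.55 N m friction): the door stays where it is left; 4 N at the top edge moves it.
- hinge (a point): Middle of the door's hinge axis, fixed on the chamber at (-120, 0, 55) mm of its frame, in the plane of the door's inner face; the axis runs along the chamber's y. The door panel is 300 wide, 165 high from the hinge, 18 thick (outwards of that plane), with a black pull ledge 22 mm deep outside.
- rail (a point): Middle of the lower front edge of the aluminium front rail above the opening, fixed at (-120, 0, 200) mm of the chamber. The rail is 8 mm thick (back to x = -112) and reaches from here 30 mm up to the roof. With the door ajar, the gap seen from above between rail and door's inner face is 36 to 39 mm wide.
- hook_slot (a point): Moves with the door: where the steel hook leaves its inner face. Hook arm 22 mm wide, 5 thick, level when the door is at 0.24, its top then at chamber z = 196 mm; its nose, 12 mm higher, then stands behind the rail (x -111 to -106), caught by 8 mm. Hook slides down: 3 N at first, 0.6 N/mm; clears the rail at 9 mm (8.5 N), hard stop at 10.5 mm (9.3 N).
- gap (a point): Fixed on the chamber at (-137.5, 0, 215) mm; with the door at 0.24 it lies on the axis of the red press stud, 18 mm across, on the hook arm in the gap. Its flat top is screwed anywhere from 14 mm below this point up to this point; that height is not measured: feel for it. Stud and hook go with the door along its arc, out and slightly down; let up too early, the nose springs back up.
- cure_tray: Aluminium tray with five brown temples, 165 x 100 x 14 mm, on the chamber's floor inside; origin under its centre. Leave it.
- uv_meter: Yellow UV meter, 55 x 90 x 18 mm, lying on the rear half of the chamber's roof; origin under its centre. Leave it.
- temple_comb: Row of eleven tortoiseshell temples, 150 x 125 mm, lying across two steel rods 230 mm long (along its y), 15 mm high in all, on the bench to the left of the open door's place; origin under its centre. Leave it.
- syringe_stand: Black glue syringe, upright in an aluminium stand 70 x 70 mm, 132 mm high, on the bench to the right; origin under its centre. Leave it.
- rivet_jar: Small glass jar with a brass lid, 44 mm across, 50 mm high, on the bench to the right; origin under its centre. Leave it.
- cap_cup: White cup, 64 mm across, 55 mm high, on the bench to the right of the chamber; origin under its centre. Leave it.

How it is judged (in metres and radians):
On the way:
1. the door has been drawn out past the catch (door angle above 0.38 rad) (value of joint door above 0.38 rad), for 0.1 s.
At the end, for the whole second after the job is handed in: the door lies fully open at its stop (door angle above 1.42 rad of 1.5) and is at rest (value of joint door above 1.42 rad and velocity of joint door below 0.05 rad/s); the robot touches nothing.
It fails at once if the robot presses, pulls or knocks the chamber, its door or its hook with more than 20 N (contact force between any of the fingers, the arm and chamber above 20 N).
It fails at once if the door is thrown or slammed open (faster than 2.5 rad/s) (velocity of joint door above 2.5 rad/s).
It fails at once if one of the other things on the bench, on the roof or in the chamber is moved by more than 20 mm (distance of any of cure_tray, uv_meter, temple_comb, syringe_stand, rivet_jar, cap_cup from where it was at the start of the episode above 0.02 m).
It also fails if it takes over 72 s, if anything falls off the work surface, if the arm or the gripper's body presses on something with over 40 N, if the wrist force passes 120 N, or if a joint passes its speed limit or range.

## Robot

A 6-joint arm with a two-finger parallel gripper is mounted at the origin on the work surface. World frame = base frame: x ahead of the robot, y to its left, z up, the work surface at z = 0. Lengths are in mm, angles in rad, forces in N, time in s.
With the tool pointing down it reaches from about 425 to 925 mm from the base axis. Payload 12.5 kg.
Tool frame: the origin (TCP) lies midway between the tips of the shut fingers; the grasp point (between the pads) lies arm.tcp_to_grasp behind it (arm.tcp_to_grasp is the distance from the TCP to the grasp point, in mm); z points along the fingers, y is the line along which they close (so a half turn about z gives the same grasp; the last joint's range is limited). The gripper opens to 85 mm and grips with 20 to 120 N. Pads are 22 mm wide; open, the fingers measure 114 mm over their backs; the gripper's body (76 mm by 85 mm) begins 54 mm behind the grasp point. The pads swing forward as they close: fully open they stand 13 mm farther back than shut.
Start: joints at [-0.106, 0.491, 1.559, -0, 1.092, -0.106], TCP at [625.016, 0.021, 231.327] pointing down, gripper open.
Joint ranges: [-3.1, 3.1], [-0.84, 2.19], [0.05, 2.79], [-1.13, 4.28], [0.06, 2.93], [-2.69, 2.69]. Speed limits (rad/s): [2.22, 2.22, 2.79, 3.14, 3.14, 3.14].

## Interface

Orientations are given as a unit quaternion [x, y, z, w].
In Python, from cell import status, vision, arm gives the robot as it stands. The module is installed in compiled form; this text tells all that it offers.
- The arm moves only by the shell command python3 -m handwheel 'ROWS' [FORCE]. ROWS is a JSON object of lists of equal length, an entry for each row: "dp": the shift along the world's x, y, z in mm, a list of three; "yaw": the turn about the world's z in rad; "grip": the opening, from 0 (shut) to 1 (fully open). A call has exactly 5 rows; each row is the pose to reach, as a shift and turn from the pose commanded when the call began; what a row does not reach only later rows make up. A row lasts 1/8 s, in which the tool goes at most 62.5 mm and 10.7 degrees, less where a joint would pass 70% of its speed; a pose out of reach is approached as far as the arm can. A call with a gripper value outside its range is refused whole. The fingers move at their own pace and stop on an object; FORCE is the grip in N (left out, the last holds). Time passes only in rows, so rows that repeat a pose let the fingers close, or fill a call up. It gives the time, the measured TCP pose, the force, the opening and the grip force at its end, in the units of the state.
- status.observe(): the state, without advancing time (a new reading comes with each control period).
- vision.camera(name): name is "scene" or "side" or "wrist"; returns a dict with "image" (420x560x3 uint8, blue, green, red), "mtx" (3x3 intrinsics, pixels), "origin" and "rotation" of the camera in the world. Camera axes: x right, y down, z forward; pixel columns grow to the right and rows downward; lengths in mm; the calibration is good to about 2 mm. A picture is of the moment at which its call begins. There is no depth.
- arm.sign_off(): hands the job in; it is judged then, once.
The state is a dict: "t": time; "joint_positions": joint angles; "joint_velocities": joint speeds; "joint_torque": joint torques, N m; "tool_pos": TCP position; "tcp_rot": TCP orientation; "contact_force": force on the tool from outside, world axes, zero at the start; "ft_torque": the same for the moment, N m; "width": finger opening in mm; "grasp_force": force on a finger pad.
Only numpy, scipy, OpenCV 4.12 (cv2) and the standard library are available. Lean on these libraries where they do the work, as an engineer would, in place of code of your own. Each camera call takes 0.05 s, during which the arm holds its last target. There are 200 camera calls.

## Working session

There is one attempt and no reset: what is moved stays moved. The work goes in short steps, Python scripts to look and compute and a shell command to move; the robot and the scene stay as the last step left them, time stands still between calls to the robot, and variables do not carry over. Pictures are saved under pics/ and viewed, at most 10 in all, crops included, and the job is handed in when it is done.

```bash
mkdir -p pics; python3 - <<'E'
from cell import status, vision
import cv2, pickle
d={}
for n in("scene","side","wrist"):
    c=vision.camera(n); d[n]=c; cv2.imwrite(f"pics/{n}0.png",c["image"]); print(n,c["mtx"].tolist(),c["origin"],c["rotation"])
pickle.dump(d,open("cams.pkl","wb"))
print(status.observe())
E
```

```text
scene [[394.5491448395616, 0.0, 284.06642302071384], [0.0, 394.5491448395616, 208.86825674244983], [0.0, 0.0, 1.0]] [ 943.43782228  -84.62270287 1207.4847622 ] [ 0.75180409  0.63832345 -0.10649203 -0.12646436]
side [[420.91836792625355, 0.0, 284.49316534052105], [0.0, 420.91836792625355, 214.5649876796059], [0.0, 0.0, 1.0]] [ 44.13603489 613.40293934 742.47031557] [-0.30365812  0.83265191 -0.43163822  0.16784215]
wrist [[323.841536710677, 0.0, 282.99877997058525], [0.0, 323.841536710677, 207.05928366591164], [0.0, 0.0, 1.0]] [624.15718165  67.82652259 373.45501527] [ 9.90711250e-01  7.30727171e-05 -4.05427903e-04  1.35981800e-01]
{'t': 0.15, 'joint_positions': array([-1.05624186e-01,  4.91425027e-01,  1.55930728e+00, -2.55201853e-05,
        1.09169253e+00, -1.05640566e-01]), 'joint_velocities': array([-0.00101427, -0.00194309, -0.00163025,  0.00033156,  0.000433  ,
       -0.00185366]), 'joint_torque': array([ 2.22927323e-03, -6.18710160e+01, -2.61691117e+01, -6.12520193e-05,
        3.21192107e-03,  1.30420885e-04]), 'tool_pos': array([6.24839501e+02, 1.88112479e-02, 2.30860286e+02]), 'tcp_rot': array([ 7.07096766e-01,  7.07116674e-01, -2.70365097e-04, -3.16487311e-04]), 'contact_force': array([-0.14486721,  0.93053632, -0.28144704]), 'ft_torque': array([-0.04569994, -0.01125411, -0.03082117]), 'grasp_force': 0.0, 'width': 85.51492455162054}
```

View pics/scene0.png

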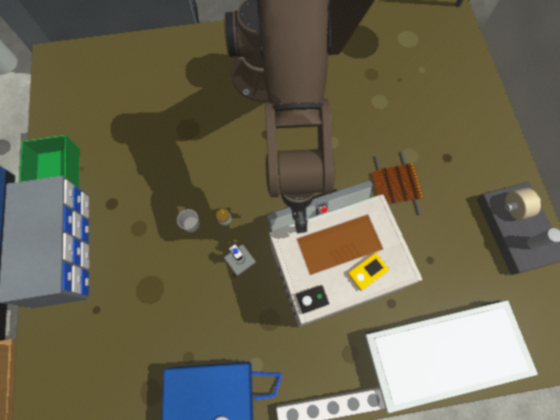

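View pics/side0.png

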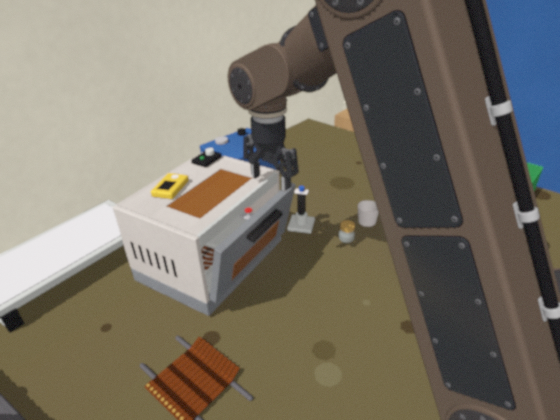

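View pics/wrist0.png

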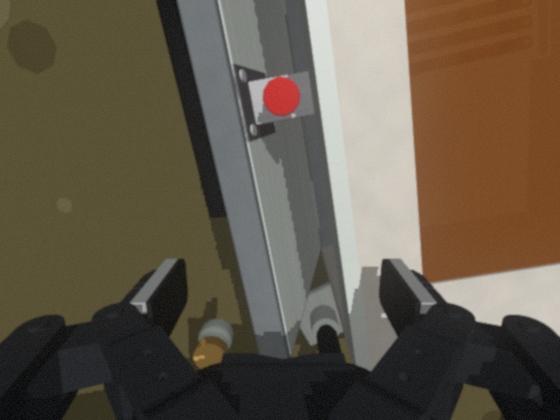

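The scene view shows the chamber roof with corners around (270,232), (387,197), (420,278), (302,321), and the stud at about (323,209). In the wrist view the stud is at (281,96), between the door's top edge (left) and the rail (right, about x 305–355). The side view has the stud at (249,211).

```bash
cat > h.py <<'E'
import numpy as np, cv2, pickle
from scipy.spatial.transform import Rotation as R
def ray(c,p):
    d=R.from_quat(c["rotation"]).apply(np.linalg.inv(c["mtx"])@[p[0],p[1],1.]); return np.array(c["origin"]),d/np.linalg.norm(d)
def onz(c,p,z):
    o,d=ray(c,p); return o+d*(z-o[2])/d[2]
def red(im):
    h=cv2.cvtColor(im,cv2.COLOR_BGR2HSV)
    m=(((h[...,0]<5)|(h[...,0]>175))&(h[...,1]>190)&(h[...,2]>120)).astype(np.uint8)
    n,l,s,c=cv2.connectedComponentsWithStats(m); return [(tuple(np.round(c[i],1)),s[i].tolist()) for i in range(1,n) if s[i][4]>8]
def tri(rs):
    A=sum(np.eye(3)-np.outer(d,d) for o,d in rs); b=sum((np.eye(3)-np.outer(d,d))@o for o,d in rs); return np.linalg.solve(A,b)
E
python3 - <<'E'
from h import *
d=pickle.load(open("cams.pkl","rb"))
rs=[]
for n in d:
    r=red(d[n]["image"]); print(n,r)
    p=max(r,key=lambda q:q[1][4])[0]; print(onz(d[n],p,208)); rs.append(ray(d[n],p))
print("tri",tri(rs),[np.linalg.norm(np.cross(tri(rs)-o,v)) for o,v in rs])
im=d["scene"]["image"]; h=cv2.cvtColor(im,cv2.COLOR_BGR2HSV)
# roof: white, region in box
m=np.zeros(im.shape[:2],np.uint8); sub=(h[...,2]>165)&(h[...,1]<50); m[180:330,265:430]=sub[180:330,265:430]
m=cv2.morphologyEx(m,cv2.MORPH_OPEN,np.ones((3,3)))
cs,_=cv2.findContours(m,0,2); c=max(cs,key=cv2.contourArea)
W=np.array([onz(d["scene"],p[0],230)[:2] for p in c],np.float32)
r=cv2.minAreaRect(W); print(r,cv2.boxPoints(r))
c=d["wrist"]; g=cv2.cvtColor(c["image"],cv2.COLOR_BGR2GRAY).astype(int)
for y in (20,60,150,200,240):
    e=np.abs(np.diff(g[y])); print(y,[(int(i),onz(c,(i+.5,y),230)[:2].round(0).tolist()) for i in range(150,450) if e[i]>14 and e[i]==e[max(0,i-3):i+4].max()])
E
```

```text
scene [((np.float64(323.7), np.float64(209.5)), [322, 208, 4, 4, 14])]
[622.40410603  77.15357356 208.        ]
side []Traceback (most recent call last):
  File "<stdin>", line 6, in <module>
ValueError: max() iterable argument is empty
```

```bash
sed -i 's/\[1\]>190/[1]>150/;s/\[...,1\]>190/[...,1]>170/;s/>8\]/>5]/' h.py
python3 - <<'E'
from h import *
d=pickle.load(open("cams.pkl","rb"))
rs=[]
for n in d:
    r=red(d[n]["image"]); print(n,r)
    if not r: continue
    p=max(r,key=lambda q:q[1][4])[0]; print(onz(d[n],p,208)); rs.append(ray(d[n],p))
print("tri",tri(rs),[np.linalg.norm(np.cross(tri(rs)-o,v)) for o,v in rs])
im=d["scene"]["image"]; h=cv2.cvtColor(im,cv2.COLOR_BGR2HSV)
m=np.zeros(im.shape[:2],np.uint8); sub=(h[...,2]>165)&(h[...,1]<50); m[180:330,265:430]=sub[180:330,265:430]
m=cv2.morphologyEx(m,cv2.MORPH_OPEN,np.ones((3,3)))
cs,_=cv2.findContours(m,0,2); c=max(cs,key=cv2.contourArea)
W=np.array([onz(d["scene"],p[0],230)[:2] for p in c],np.float32)
r=cv2.minAreaRect(W); print(r,cv2.boxPoints(r))
c=d["wrist"]; g=cv2.cvtColor(c["image"],cv2.COLOR_BGR2GRAY).astype(int)
for y in (20,60,150,200,240):
    e=np.abs(np.diff(g[y])); print(y,[(i,onz(c,(i+.5,y),230)[:2].round(0).tolist()) for i in range(150,450) if e[i]>14 and e[i]==e[max(0,i-3):i+4].max()])
E
```

```text
scene [((np.float64(324.0), np.float64(209.5)), [322, 208, 5, 4, 18])]
[622.53427022  77.94666569 208.        ]
side [((np.float64(248.0), np.float64(209.8)), [246, 209, 5, 3, 13])]
[627.56665072  73.92633044 208.        ]
wrist [((np.float64(281.0), np.float64(95.9)), [264, 78, 35, 37, 983])]
[623.05313899  77.40745433 208.        ]
tri [623.46202789  77.37406303 211.50916307] [np.float64(0.18972845462364044), np.float64(0.2664904632666612), np.float64(0.4211569275906906)]
((756.1029052734375, 100.49710083007812), (243.4641571044922, 319.4586181640625), 10.021097183227539) [[608.43335  236.60686 ]
 [664.0226   -77.97804 ]
 [903.77246  -35.612656]
 [848.1832   278.97223 ]]
20 [(160, [576.0, 105.0]), (180, [583.0, 105.0]), (221, [600.0, 105.0]), (256, [614.0, 105.0]), (307, [634.0, 105.0]), (405, [673.0, 105.0])]
60 [(170, [578.0, 90.0]), (190, [586.0, 90.0]), (229, [602.0, 90.0]), (264, [616.0, 90.0]), (312, [636.0, 90.0]), (407, [675.0, 90.0]), (408, [675.0, 90.0])]
150 [(193, [585.0, 54.0]), (211, [593.0, 54.0]), (247, [608.0, 54.0]), (325, [643.0, 54.0]), (414, [682.0, 54.0])]
200 [(204, [588.0, 31.0]), (205, [589.0, 31.0]), (222, [596.0, 31.0]), (257, [612.0, 31.0]), (332, [647.0, 31.0]), (417, [686.0, 31.0])]
240 [(232, [600.0, 11.0]), (265, [616.0, 11.0]), (295, [630.0, 11.0]), (337, [650.0, 12.0]), (420, [689.0, 12.0])]
```

```bash
python3 -m handwheel '{"dp":[[0,10,20],[0,25,40],[0,50,40],[-3.5,77,40],[-3.5,77,40]],"yaw":[-0.18,-0.36,-0.54,-0.72,-0.9],"grip":[0,0,0,0,0]}' 20; python3 -m handwheel '{"dp":[[0,0,0],[0,0,0],[0,0,0],[0,0,0],[0,0,0]],"yaw":[-0.17,-0.34,-0.499,-0.499,-0.499],"grip":[0,0,0,0,0]}'
python3 - <<'E'
from h import *
from cell import status, vision
c=vision.camera("wrist"); cv2.imwrite("pics/w1.png",c["image"]); pickle.dump(c,open("w1.pkl","wb"))
s=status.observe(); print(s["tool_pos"],s["contact_force"],s["width"],R.from_quat(s["tcp_rot"]).as_matrix()[:,1],c["origin"])
r=red(c["image"]); print(r)
for q in r: print(onz(c,q[0],209))
E
```

```text
t: 0.78
tool_pos: [621.1, 78.7, 271.1]
tcp_rot: [0.945, 0.327, -0.0, -0.0]
contact_force: [-0.5, 0.9, -0.1]
width: 0.3
grasp_force: 0.0
t: 1.4
tool_pos: [621.5, 77.0, 271.2]
tcp_rot: [0.996, 0.088, -0.0, 0.0]
contact_force: [0.1, -0.4, -0.3]
width: 0.0
grasp_force: 0.0
[621.48563584  77.00748855 271.25040435] [ 0.27834714 -0.79267311  0.16439683] 0.18731382527055726 [ 1.73780845e-01 -9.84784346e-01  9.76724778e-05] [688.19615435  88.25196575 413.83985327]
[((np.float64(282.8), np.float64(220.3)), [271, 209, 24, 23, 425])]
[622.49091941  76.93019293 209.        ]
```

View pics/w1.png

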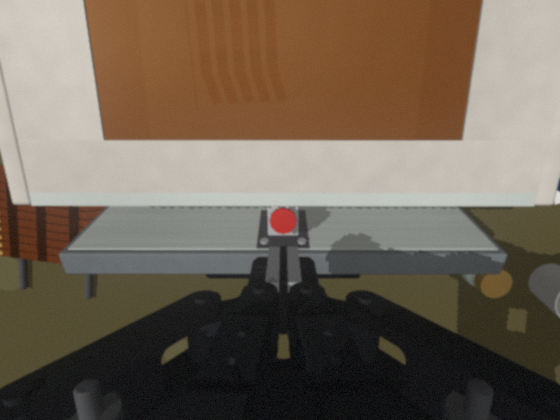

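Wrist view: the closed fingers (tips about 285,285) line up with the stud (283,220), with the rail edge level at rows 193–205. I'll descend and feel for the stud.

```bash
python3 -m handwheel '{"dp":[[0,0,-20],[0,0,-40],[0,0,-50],[0,0,-52],[0,0,-52]],"yaw":[0,0,0,0,0],"grip":[0,0,0,0,0]}';python3 -m handwheel '{"dp":[[0,0,-1],[0,0,-2],[0,0,-3],[0,0,-3],[0,0,-3]],"yaw":[0,0,0,0,0],"grip":[0,0,0,0,0]}'
```

```text
t: 2.08
tool_pos: [621.7, 77.0, 219.8]
tcp_rot: [0.996, 0.086, 0.0, 0.0]
contact_force: [0.7, 0.4, -0.2]
width: -0.1
grasp_force: 0.0
t: 2.7
tool_pos: [621.5, 77.0, 216.4]
tcp_rot: [0.996, 0.086, 0.0, 0.0]
contact_force: [-0.6, -0.2, 0.8]
width: 0.4
grasp_force: 0.0
```

```bash
python3 -m handwheel '{"dp":[[0,0,-1],[0,0,-2],[0,0,-3],[0,0,-3],[0,0,-3]],"yaw":[0,0,0,0,0],"grip":[0,0,0,0,0]}'
```

```text
t: 3.32
tool_pos: [621.5, 77.0, 213.3]
tcp_rot: [0.996, 0.086, -0.0, 0.0]
contact_force: [-0.5, 0.4, 0.1]
width: -0.3
grasp_force: 0.0
```

```bash
python3 -m handwheel '{"dp":[[0,0,-1],[0,0,-2],[0,0,-2],[0,0,-2],[0,0,-2]],"yaw":[0,0,0,0,0],"grip":[0,0,0,0,0]}'
```

```text
t: 3.95
tool_pos: [621.6, 77.0, 211.5]
tcp_rot: [0.996, 0.086, 0.0, 0.0]
contact_force: [0.5, -0.1, 3.5]
width: -0.1
grasp_force: 1.5
```

```bash
python3 -m handwheel '{"dp":[[0,0,-1],[0,0,-2],[0,0,-2],[0,0,-2],[0,0,-2]],"yaw":[0,0,0,0,0],"grip":[0,0,0,0,0]}'
```

```text
t: 4.58
tool_pos: [621.6, 77.0, 209.4]
tcp_rot: [0.996, 0.086, 0.0, 0.0]
contact_force: [-0.1, 0.2, 4.4]
width: 0.2
grasp_force: 2.1
```

```bash
python3 -m handwheel '{"dp":[[0,0,-1],[0,0,-2],[0,0,-2],[0,0,-2],[0,0,-2]],"yaw":[0,0,0,0,0],"grip":[0,0,0,0,0]}'
```

```text
t: 5.2
tool_pos: [621.5, 77.0, 207.4]
tcp_rot: [0.996, 0.086, 0.0, 0.0]
contact_force: [-0.4, -0.4, 5.4]
width: 0.1
grasp_force: 2.7
```

```bash
python3 -m handwheel '{"dp":[[0,0,-1],[0,0,-2],[0,0,-3],[0,0,-4],[0,0,-4]],"yaw":[0,0,0,0,0],"grip":[0,0,0,0,0]}'; python3 -m handwheel '{"dp":[[0,0,-0.5],[0,0,-1],[0,0,-1.3],[0,0,-1.3],[0,0,-1.3]],"yaw":[0,0,0,0,0],"grip":[0,0,0,0,0]}'
```

```text
t: 5.82
tool_pos: [621.5, 77.0, 203.6]
tcp_rot: [0.996, 0.086, 0.0, 0.0]
contact_force: [-1.6, -0.1, 7.3]
width: 0.3
grasp_force: 3.8
t: 6.45
tool_pos: [621.5, 77.0, 202.4]
tcp_rot: [0.996, 0.086, 0.0, 0.0]
contact_force: [-2.4, -1.0, 8.1]
width: -0.2
grasp_force: 4.2
```

```bash
python3 -m handwheel '{"dp":[[0,0,-0.3],[0,0,-0.5],[0,0,-0.5],[0,0,-0.5],[0,0,-0.5]],"yaw":[0,0,0,0,0],"grip":[0,0,0,0,0]}'
```

```text
t: 7.08
tool_pos: [621.5, 77.0, 202.0]
tcp_rot: [0.996, 0.086, 0.0, 0.0]
contact_force: [-2.0, 0.3, 8.8]
width: -0.5
grasp_force: 4.4
```

```bash
python3 -m handwheel '{"dp":[[0,0,-0.4],[0,0,-0.6],[0,0,-0.6],[0,0,-0.6],[0,0,-0.6]],"yaw":[0,0,0,0,0],"grip":[0,0,0,0,0]}'
```

```text
t: 7.7
tool_pos: [621.6, 77.0, 201.9]
tcp_rot: [0.996, 0.086, 0.0, 0.0]
contact_force: [-4.0, -0.3, 12.3]
width: -0.2
grasp_force: 6.4
```

```bash
python3 -m handwheel '{"dp":[[0,0,-0.2],[0,0,-0.4],[0,0,-0.4],[0,0,-0.4],[0,0,-0.4]],"yaw":[0,0,0,0,0],"grip":[0,0,0,0,0]}'
```

```text
t: 8.32
tool_pos: [621.6, 77.0, 201.9]
tcp_rot: [0.996, 0.086, 0.001, 0.0]
contact_force: [-3.2, -0.7, 14.6]
width: 0.0
grasp_force: 7.7
```

```bash
python3 -m handwheel '{"dp":[[-1,-0.2,0],[-2,-0.4,0],[-3,-0.5,0],[-4,-0.7,0],[-4,-0.7,0]],"yaw":[0,0,0,0,0],"grip":[0,0,0,0,0]}'
```

```text
t: 8.95
tool_pos: [618.3, 76.4, 201.5]
tcp_rot: [0.996, 0.086, 0.001, 0.0]
contact_force: [1.0, 1.8, 9.8]
width: 0.1
grasp_force: 5.3
```

```bash
python3 -m handwheel '{"dp":[[0,0,-0.4],[-1.5,-0.3,-0.7],[-3,-0.5,-0.9],[-4,-0.7,-1.1],[-4,-0.7,-1.1]],"yaw":[0,0,0,0,0],"grip":[0,0,0,0,0]}'
```

```text
t: 9.57
tool_pos: [614.5, 75.8, 200.9]
tcp_rot: [0.996, 0.086, 0.002, 0.0]
contact_force: [0.9, -0.1, 12.9]
width: 0.2
grasp_force: 6.9
```

```bash
python3 -m handwheel '{"dp":[[-1,-0.2,-0.2],[-2,-0.4,-0.4],[-3.5,-0.6,-0.6],[-5,-0.9,-0.9],[-5,-0.9,-0.9]],"yaw":[0,0,0,0,0],"grip":[0,0,0,0,0]}'
```

```text
t: 10.2
tool_pos: [609.4, 74.9, 200.0]
tcp_rot: [0.996, 0.086, 0.002, 0.0]
contact_force: [-0.8, 0.5, 13.5]
width: 0.1
grasp_force: 7.3
```

```bash
python3 -m handwheel '{"dp":[[-1.5,-0.3,-0.2],[-3,-0.5,-0.5],[-4.5,-0.8,-0.8],[-6,-1.1,-1.2],[-6,-1.1,-1.2]],"yaw":[0,0,0,0,0],"grip":[0,0,0,0,0]}'
```

```text
t: 10.82
tool_pos: [603.3, 73.8, 198.9]
tcp_rot: [0.996, 0.086, 0.002, 0.0]
contact_force: [-1.4, 0.3, 15.9]
width: -0.0
grasp_force: 7.7
```

```bash
python3 -m handwheel '{"dp":[[-1.5,-0.3,-0.3],[-3,-0.5,-0.6],[-4.5,-0.8,-1.0],[-6,-1.1,-1.4],[-6,-1.1,-1.4]],"yaw":[0,0,0,0,0],"grip":[0,0,0,0,0]}'
python3 - <<'E'
from h import *
from cell import vision
c=vision.camera("wrist"); cv2.imwrite("pics/w2.png",c["image"])
E
```

```text
t: 11.45
tool_pos: [597.1, 72.7, 197.4]
tcp_rot: [0.996, 0.086, 0.001, 0.0]
contact_force: [-1.4, 0.2, 15.5]
width: 0.2
grasp_force: 7.9
```

View pics/w2.png

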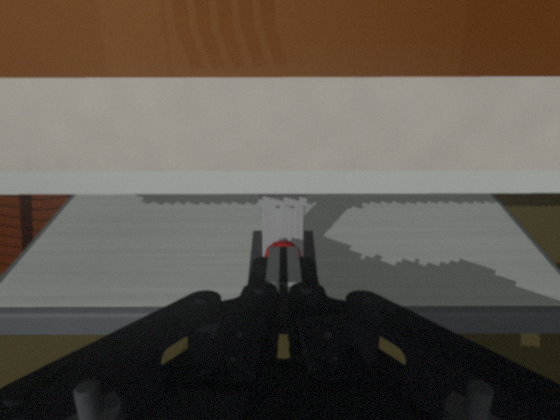

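The wrist view shows the door following the fingers, with the hook nose (row about 200) now just out in front of the rail edge (row 193). I'll draw it a bit further before letting up.

```bash
python3 -m handwheel '{"dp":[[-2,-0.3,-0.4],[-4,-0.7,-0.9],[-6,-1.0,-1.5],[-8,-1.4,-2.2],[-8,-1.4,-2.2]],"yaw":[0,0,0,0,0],"grip":[0,0,0,0,0]}'
```

```text
t: 12.12
tool_pos: [588.8, 71.2, 195.0]
tcp_rot: [0.996, 0.086, 0.001, 0.0]
contact_force: [-2.8, 1.0, 15.0]
width: -0.4
grasp_force: 7.9
```

```bash
python3 -m handwheel '{"dp":[[-2,-0.3,-0.5],[-4,-0.7,-1.1],[-6,-1.0,-1.8],[-8,-1.4,-2.5],[-8,-1.4,-2.5]],"yaw":[0,0,0,0,0],"grip":[0,0,0,0,0]}'
```

```text
t: 12.75
tool_pos: [580.6, 69.8, 192.2]
tcp_rot: [0.996, 0.086, 0.001, 0.0]
contact_force: [-3.5, -0.6, 14.0]
width: -0.1
grasp_force: 7.2
```

```bash
python3 -m handwheel '{"dp":[[0,0,-0],[0,0,4],[0,0,12],[0,0,25],[0,0,45]],"yaw":[0,0,0,0,0],"grip":[0,0,0,0,0]}'; python3 -m handwheel '{"dp":[[0,0,0],[-4,20,0],[-4,45,0],[-4,70,0],[-4,70,0]],"yaw":[0,0,0,0,0],"grip":[0,0,0,0,0]}'
python3 - <<'E'
from h import *
from cell import vision
c=vision.camera("wrist"); cv2.imwrite("pics/w3.png",c["image"]);print(red(c["image"]))
E
```

```text
t: 13.38
tool_pos: [580.5, 69.7, 236.5]
tcp_rot: [0.996, 0.086, -0.0, -0.0]
contact_force: [0.7, -0.5, 0.1]
width: 0.0
grasp_force: 0.0
t: 14.0
tool_pos: [575.9, 141.8, 235.4]
tcp_rot: [0.996, 0.087, -0.001, -0.0]
contact_force: [0.2, -0.3, -0.3]
width: -0.1
grasp_force: 0.0
[((np.float64(403.5), np.float64(248.9)), [390, 238, 28, 22, 478])]
```

View pics/w3.png

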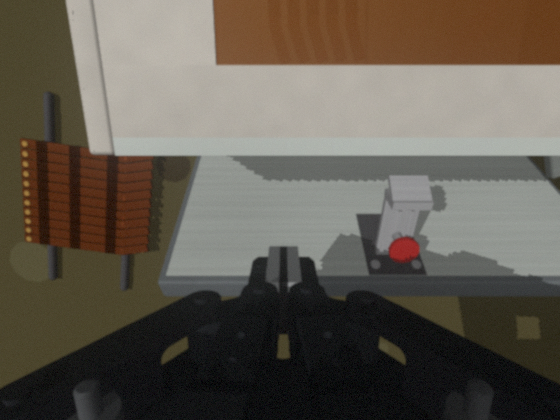

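The hook (nose at 410,190, stud at 403,249) is now well clear of the rail and out to the right of the fingers. I'll go down behind the door and push it along its arc.

```bash
python3 -m handwheel '{"dp":[[0,-1,-15],[0,-2,-35],[0,-2,-50],[0,-2,-54],[0,-2,-54]],"yaw":[0,0,0,0,0],"grip":[0,0,0,0,0]}'; python3 -m handwheel '{"dp":[[-2,-0.4,0],[-4,-0.7,-1],[-7,-1.2,-2],[-10,-1.8,-4],[-13,-2.3,-6]],"yaw":[0,0,0,0,0],"grip":[0,0,0,0,0]}'
```

```text
t: 14.68
tool_pos: [576.6, 137.6, 182.1]
tcp_rot: [0.996, 0.086, -0.0, 0.0]
contact_force: [-0.3, -0.5, 0.3]
width: -0.1
grasp_force: 0.0
t: 15.3
tool_pos: [563.7, 135.4, 176.5]
tcp_rot: [0.996, 0.086, 0.001, -0.0]
contact_force: [1.5, -0.0, 2.5]
width: 0.1
grasp_force: 1.2
```

```bash
python3 -m handwheel '{"dp":[[-9,-1.6,-2.6],[-16,-2.8,-8],[-22.6,-4,-13.4],[-29,-5,-19.5],[-34.6,-6,-26]],"yaw":[0,0,0,0,0],"grip":[0,0,0,0,0]}'
```

```text
t: 15.92
tool_pos: [528.2, 129.3, 149.8]
tcp_rot: [0.996, 0.086, -0.0, 0.0]
contact_force: [-0.0, -0.6, 3.0]
width: -0.1
grasp_force: 1.0
```

```bash
python3 -m handwheel '{"dp":[[-7.3,-1.3,-9],[-13,-2.2,-17.4],[-18,-3.1,-26],[-22.5,-3.9,-35],[-26,-4.5,-43]],"yaw":[0,0,0,0,0],"grip":[0,0,0,0,0]}'
```

```text
t: 16.55
tool_pos: [502.6, 124.9, 106.6]
tcp_rot: [0.996, 0.086, -0.0, 0.0]
contact_force: [0.2, -0.8, 1.4]
width: 0.3
grasp_force: 0.8
```

```bash
python3 -m handwheel '{"dp":[[-2,-0.3,-5.4],[-3.7,-0.6,-11],[-5.3,-0.9,-16.5],[-6.6,-1.1,-22],[-7.7,-1.3,-28]],"yaw":[0,0,0,0,0],"grip":[0,0,0,0,0]}'
```

```text
t: 17.18
tool_pos: [495.2, 123.6, 78.9]
tcp_rot: [0.996, 0.086, 0.0, 0.0]
contact_force: [-0.2, -1.1, 1.3]
width: 0.1
grasp_force: 0.7
```

```bash
python3 -m handwheel '{"dp":[[0,0,-3],[0,0,-6],[0,0,-9],[0,0,-10],[0,0,-10]],"yaw":[0,0,0,0,0],"grip":[0,0,0,0,0]}'
```

```text
t: 17.8
tool_pos: [495.3, 123.6, 69.2]
tcp_rot: [0.996, 0.086, 0.0, 0.0]
contact_force: [0.3, 0.9, -0.3]
width: -0.0
grasp_force: 0.0
```

```bash
python3 -m handwheel '{"dp":[[0,0,-1],[0,0,-2],[0,0,-3],[0,0,-3],[0,0,-3]],"yaw":[0,0,0,0,0],"grip":[0,0,0,0,0]}'
```

```text
t: 18.42
tool_pos: [495.3, 123.6, 66.2]
tcp_rot: [0.996, 0.086, 0.0, 0.0]
contact_force: [0.4, -0.2, -0.4]
width: -0.0
grasp_force: 0.0
```

```bash
python3 -m handwheel '{"dp":[[0,0,-0.5],[0,0,-1],[0,0,-1],[0,0,-1],[0,0,-1]],"yaw":[0,0,0,0,0],"grip":[0,0,0,0,0]}'
```

```text
t: 19.05
tool_pos: [495.2, 123.6, 65.2]
tcp_rot: [0.996, 0.086, 0.0, 0.0]
contact_force: [-0.3, 0.0, 1.6]
width: -0.2
grasp_force: 0.2
```

```bash
python3 -m handwheel '{"dp":[[0,0,-0.5],[0,0,-1],[0,0,-1],[0,0,-1],[0,0,-1]],"yaw":[0,0,0,0,0],"grip":[0,0,0,0,0]}'
```

```text
t: 19.68
tool_pos: [495.3, 123.6, 64.8]
tcp_rot: [0.996, 0.086, 0.0, 0.0]
contact_force: [-1.4, 0.6, 10.4]
width: 0.1
grasp_force: 5.0
```

The force rose to 10 N at the expected stop height, so the door is on its stop. I'll lift off and check.

```bash
python3 -m handwheel '{"dp":[[0,0,2],[0,0,10],[0,0,40],[0,0,80],[0,0,120]],"yaw":[0,0,0,0,0],"grip":[0,0,0,0,0]}'; python3 -m handwheel '{"dp":[[0,0,30],[0,0,60],[0,0,60],[0,0,60],[0,0,60]],"yaw":[0,0,0,0,0],"grip":[0,0,0,0,0]}'
python3 - <<'E'
from cell import vision
import cv2
cv2.imwrite("pics/s4.png",vision.camera("side")["image"])
E
```

```text
t: 20.3
tool_pos: [495.0, 123.6, 185.7]
tcp_rot: [0.996, 0.086, -0.0, 0.0]
contact_force: [-0.1, 0.5, 0.1]
width: 0.2
grasp_force: 0.0
t: 20.92
tool_pos: [494.8, 123.6, 243.4]
tcp_rot: [0.996, 0.086, -0.001, 0.0]
contact_force: [0.2, 0.1, 0.3]
width: 0.1
grasp_force: 0.0
```

View pics/s4.png

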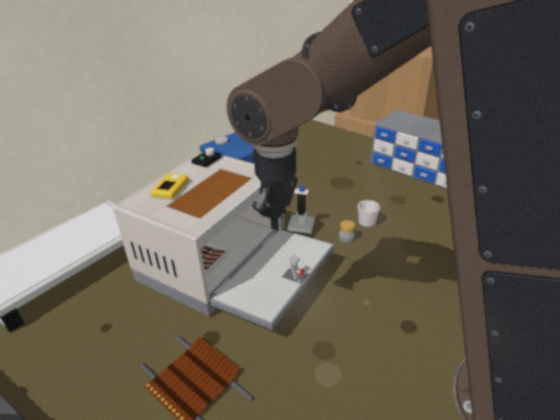

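The side view shows the door lying level (around 275,270) with the hook standing up at (297,268). The fingers are clear and the other things are where they were.

```bash
python3 -c "from cell import arm; print(arm.sign_off())"
```

```text
the job is handed in; nothing more can be done
None
```

The chamber door is fully open on its stop and let go, nothing else looks moved in the last picture, the highest force read was about 16 N (limit 20 N), and the job is handed in at about 21 s.

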